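# Set out stripped drill parts for reassembly

## Task

The four drill parts stand on the plywood strip-down rack in the order they came off. Move all of them to the empty steel build rack, one part upright in each pocket, in the reverse order: the part at the handle end of the strip-down rack goes into the pocket farthest from the handle of the build rack, and so on, until the part farthest from the handle stands at the handle end. Set each part down gently on the floor of its pocket; do not drop any.

Things in the scene. Friction and masses are not known exactly. Their poses are not given: they have to be found in the camera images.
- chuck: Drill chuck, dark steel, standing jaws up: 40 mm diameter from 6 to 48 mm above its underside, then a cone to 22 mm at the top; 64 mm high (jaw tips 68 mm); about 0.28 kg. Loose. Origin: centre of its underside; z up along its axis. Round, so its yaw does not matter.
- gear_shaft: Steel spindle with gear, standing on the gear: toothed disc 47 mm diameter and 14 mm thick at the bottom, a 24 mm collar up to 24 mm, then a plain shaft 14 mm in diameter up to 76 mm; about 0.15 kg. Loose. Origin: centre of its underside; z up along its axis. Round, so its yaw does not matter.
- stator: Motor stator, an upright dark steel tube: outside diameter 46 mm, 34 mm bore, 50 mm high, with copper windings that show on top up to 55 mm; about 0.26 kg. Loose. Origin: centre of its underside; z up along its axis. Round, so its yaw does not matter.
- housing: Aluminium gear housing, standing on its flange: flange 46 mm diameter up to 22 mm, then a neck 34 mm in diameter up to 62 mm; about 0.16 kg. Loose. Origin: centre of its underside; z up along its axis. Round, so its yaw does not matter.
- nest_chuck: Grey plastic tray 68 x 68 mm with a 4 mm floor and 3 mm walls, 16 mm high in all, open on top, fixed on the strip-down rack. All four trays are alike; this is the one in which the chuck stands at the start (within 5 mm of its middle). Origin: centre of its underside.
- nest_gear_shaft: Grey plastic tray 68 x 68 mm with a 4 mm floor and 3 mm walls, 16 mm high in all, open on top, fixed on the strip-down rack. All four trays are alike; this is the one in which the gear shaft stands at the start (within 5 mm of its middle). Origin: centre of its underside.
- nest_stator: Grey plastic tray 68 x 68 mm with a 4 mm floor and 3 mm walls, 16 mm high in all, open on top, fixed on the strip-down rack. All four trays are alike; this is the one in which the stator stands at the start (within 5 mm of its middle). Origin: centre of its underside.
- nest_housing: Grey plastic tray 68 x 68 mm with a 4 mm floor and 3 mm walls, 16 mm high in all, open on top, fixed on the strip-down rack. All four trays are alike; this is the one in which the housing stands at the start (within 5 mm of its middle). Origin: centre of its underside.
- strip_rack: Start rack: plywood 90 (x) by 310 mm (y), fixed; four grey trays in a row at x = 0, y = +105, +35, -35, -105 mm, in varying order; tray floors 10 mm, walls 22 mm over the bench. Black handle at y = +158 mm, an arch 60 mm wide, 65 mm high. Origin: on the bench under the middle of the row; x across it, y along it to the handle, z up. Racks turn at most 20 degrees; either may be on the left.
- build_rack: Empty steel tray, 78 (x) by 310 mm (y), fixed; four open pockets in a row centred at x = 0, y = +105, +35, -35, -105 mm, each 64 by 66 mm inside; floors 10 mm, walls (4 mm thick) 22 mm over the bench. Black handle at y = +158 mm, an arch 60 mm wide, 65 mm high. Origin: on the bench under the middle of the row; x across it, y along it to the handle, z up.
There are look-alikes about, which are no part of the job. What is shaped like the stator but blue or yellow is not meant.

How it is judged (in metres and radians):
At the end, for the whole second after the job is handed in: All four parts stand upright (within 0.1 rad), at rest and released on the floors of the build-rack pockets (z within 5 mm, each within 14 mm of its pocket centre), in reverse order: a part whose tray is at y on the strip-down rack is in the pocket at -y on the build rack (((y of nest_chuck in the frame of strip_rack between 0.085 and 0.125 m and y of chuck in the frame of build_rack between -0.119 and -0.091 m) or (y of nest_chuck in the frame of strip_rack between 0.015 and 0.055 m and y of chuck in the frame of build_rack between -0.049 and -0.021 m) or (y of nest_chuck in the frame of strip_rack between -0.055 and -0.015 m and y of chuck in the frame of build_rack between 0.021 and 0.049 m) or (y of nest_chuck in the frame of strip_rack between -0.125 and -0.085 m and y of chuck in the frame of build_rack between 0.091 and 0.119 m)) and x of chuck in the frame of build_rack between -0.014 and 0.014 m and z of chuck in the frame of build_rack between 0.005 and 0.015 m and angle between each of chuck, gear_shaft, stator, housing's own z axis and vertical below 0.1 rad and linear speed of each of chuck, gear_shaft, stator, housing below 0.02 m/s and angular speed of each of chuck, gear_shaft, stator, housing below 0.3 rad/s and ((y of nest_gear_shaft in the frame of strip_rack between 0.085 and 0.125 m and y of gear_shaft in the frame of build_rack between -0.119 and -0.091 m) or (y of nest_gear_shaft in the frame of strip_rack between 0.015 and 0.055 m and y of gear_shaft in the frame of build_rack between -0.049 and -0.021 m) or (y of nest_gear_shaft in the frame of strip_rack between -0.055 and -0.015 m and y of gear_shaft in the frame of build_rack between 0.021 and 0.049 m) or (y of nest_gear_shaft in the frame of strip_rack between -0.125 and -0.085 m and y of gear_shaft in the frame of build_rack between 0.091 and 0.119 m)) and x of gear_shaft in the frame of build_rack between -0.014 and 0.014 m and z of gear_shaft in the frame of build_rack between 0.005 and 0.015 m and ((y of nest_stator in the frame of strip_rack between 0.085 and 0.125 m and y of stator in the frame of build_rack between -0.119 and -0.091 m) or (y of nest_stator in the frame of strip_rack between 0.015 and 0.055 m and y of stator in the frame of build_rack between -0.049 and -0.021 m) or (y of nest_stator in the frame of strip_rack between -0.055 and -0.015 m and y of stator in the frame of build_rack between 0.021 and 0.049 m) or (y of nest_stator in the frame of strip_rack between -0.125 and -0.085 m and y of stator in the frame of build_rack between 0.091 and 0.119 m)) and x of stator in the frame of build_rack between -0.014 and 0.014 m and z of stator in the frame of build_rack between 0.005 and 0.015 m and ((y of nest_housing in the frame of strip_rack between 0.085 and 0.125 m and y of housing in the frame of build_rack between -0.119 and -0.091 m) or (y of nest_housing in the frame of strip_rack between 0.015 and 0.055 m and y of housing in the frame of build_rack between -0.049 and -0.021 m) or (y of nest_housing in the frame of strip_rack between -0.055 and -0.015 m and y of housing in the frame of build_rack between 0.021 and 0.049 m) or (y of nest_housing in the frame of strip_rack between -0.125 and -0.085 m and y of housing in the frame of build_rack between 0.091 and 0.119 m)) and x of housing in the frame of build_rack between -0.014 and 0.014 m and z of housing in the frame of build_rack between 0.005 and 0.015 m); the robot touches nothing.
It fails at once if the chuck is dropped (falls freely faster than 0.8 m/s, about 3 cm of fall) (linear speed of chuck above 0.8 m/s and contact force between the fingers and chuck below 0.1 N).
It fails at once if the gear_shaft is dropped (falls freely faster than 0.8 m/s, about 3 cm of fall) (linear speed of gear_shaft above 0.8 m/s and contact force between the fingers and gear_shaft below 0.1 N).
It fails at once if the stator is dropped (falls freely faster than 0.8 m/s, about 3 cm of fall) (linear speed of stator above 0.8 m/s and contact force between the fingers and stator below 0.1 N).
It fails at once if the housing is dropped (falls freely faster than 0.8 m/s, about 3 cm of fall) (linear speed of housing above 0.8 m/s and contact force between the fingers and housing below 0.1 N).
It also fails if it takes over 112 s, if anything falls off the work surface, if the arm or the gripper's body presses on something with over 40 N, if the wrist force passes 120 N, or if a joint passes its speed limit or range.

## Robot

A 6-joint arm with a two-finger parallel gripper is mounted at the origin on the work surface. World frame = base frame: x ahead of the robot, y to its left, z up, the work surface at z = 0. Lengths are in m, angles in degrees, forces in N, time in s.
With the tool pointing down it reaches from about 0.25 to 0.725 m from the base axis. Payload 9.7 kg.
Tool frame: the origin (TCP) lies at the very end of the fingers, on their centre line; the grasp point (between the pads) lies 19 mm behind it; z points along the fingers, y is the line along which they close (so a half turn about z gives the same grasp; the last joint's range is limited). The gripper opens to 85 mm and grips with 20 to 120 N. Pads are 22 mm wide; open, the fingers measure 114 mm over their backs; the gripper's body (76 mm by 85 mm) begins 54 mm behind the grasp point. The pads swing forward as they close: fully open they stand 13 mm farther back than shut.
Start: joints at [63.025, 4.979, 10.078, 95.1, 0, 90], TCP at [0.249, 0.49, 0.231] pointing down, gripper open.
Joint ranges: [-179.16, 179.16], [-48.56, 103.87], [-65.8, 70.77], [-126.05, 130.52], [-82.76, 87.17], [-180, 180]. Speed limits (degrees/s): [127.2, 127.2, 147.25, 180, 180, 180].

## Interface

Orientations are given as [roll, pitch, yaw] about the fixed x, y, z axes, in that order (R = Rz(yaw) Ry(pitch) Rx(roll)).
In Python, from workcell import bot gives the robot as it stands.
- The arm moves only by the tool step_arm, never from a script. Its argument "targets" is a list of rows, each a list of 3 entries, a list of its own where there are three numbers: the opening, from 0 (shut) to 1 (fully open), then the shift along the world's x, y, z in mm, then the turn, a rotation vector about the world's x, y, z in rad. In form: [[grip, [tx, ty, tz], [wx, wy, wz]], ...]. A call has 1 to 8 rows; each row is the pose to reach, as a shift and turn from the pose commanded when the call began; what a row does not reach only later rows make up. A row lasts 1/10 s, in which the tool goes at most 50 mm and 8.59 degrees, less where a joint would pass 70% of its speed; a pose out of reach is approached as far as the arm can. A call with a gripper value outside its range is refused whole. The fingers move at their own pace and stop on an object; "force" is the grip in N (left out, the last holds). Time passes only in rows, so rows that repeat a pose let the fingers close. It gives the time, the measured TCP pose, the force, the opening and the grip force at its end, in the units of the state.
- bot.get_obs(): the state, without advancing time (a new reading comes with each control period).
- bot.camera(name): name is "side" or "top" or "wrist"; returns (picture, depth): 480x640x3 uint8, red, green, blue; 480x640 float32, m along the optical axis (not along the pixel's ray), 0 where there is no reading.
- bot.camera_params(name): a dict with "K" (3x3 intrinsics, pixels), "R" (3x3) and "t" (3): a world point X has camera coordinates R X + t. Camera axes: x right, y down, z forward; pixel columns grow to the right and rows downward; lengths in m; the calibration is good to about 2 mm. A picture is of the moment at which its call begins: read the wrist's pose just before it. camera_params takes no time and is no camera call; for the wrist camera it gives the pose at the moment of the call.
- bot.job_done(): hands the job in; it is judged then, once.
The state is a dict: "time": time; "q": joint angles; "qd": joint speeds; "joint_efforts": joint torques, N m; "ee_pos": TCP position; "tcp_rot": TCP orientation; "wrist_force": force on the tool from outside, world axes, zero at the start; "torque": the same for the moment, N m; "opening": finger opening in m; "grasp_force": force on a finger pad.
Only numpy, scipy, OpenCV 4.12 (cv2) and the standard library are available. Lean on these libraries where they do the work, as an engineer would, in place of code of your own. Each camera call takes 0.05 s, during which the arm holds its last target. There are 200 camera calls.

## Working session

There is one attempt and no reset: what is moved stays moved. The work goes in short steps, Python scripts to look and compute and a tool call to move; the robot and the scene stay as the last step left them, time stands still between calls to the robot, and variables do not carry over. Pictures are saved under pics/ and viewed, at most 14 in all, crops included, and the job is handed in when it is done.

Besides the shell and the picture viewer there is one more tool, called after ">>>" as name(argument=value, ...) on one line, values as JSON. step_arm: Moves the arm, as the interface text tells. Its arguments: {"type":"object","properties":{"targets":{"type":"array","items":{"type":"array"}},"force":{"type":"number"}},"required":["targets"]}

```bash
mkdir -p pics; ls
python3 - <<'E'
from workcell import bot
import cv2,numpy as np
print(bot.get_obs())
for n in ("top","side"):
    im,d=bot.camera(n); p=bot.camera_params(n)
    cv2.imwrite(f"pics/{n}0.png",im[:,:,::-1]); np.savez(f"{n}0.npz",im=im,d=d,**p)
    print(n,p)
E
```

```text
pics
{'time': 0.0, 'q': array([6.30247286e+01, 5.01215557e+00, 1.00330677e+01, 9.50986295e+01,
       1.22988552e-04, 9.00003266e+01]), 'qd': array([-0.00342296,  0.01020169,  0.00609789,  0.02954495,  0.01396309,
        0.04430455]), 'joint_efforts': array([-1.88414575e-03, -5.20385313e+01,  4.64809513e+01,  1.60637376e-02,
       -6.80801080e-06, -1.36473207e-05]), 'ee_pos': array([0.24937856, 0.48995699, 0.23056052]), 'tcp_rot': array([-1.79922283e+02, -1.22545454e-04,  1.53024402e+02]), 'wrist_force': array([-0.9691473 , -0.70405093,  0.02272376]), 'torque': array([ 0.04886839,  0.00588249, -0.06408661]), 'grasp_force': 0.0, 'opening': 0.08547796410765314}
top {'K': array([[439.42551781,   0.        , 310.36726472],
       [  0.        , 439.42551781, 234.04669799],
       [  0.        ,   0.        ,   1.        ]]), 'R': array([[-0.02817818, -0.99952965, -0.01210227],
       [-0.98388082,  0.0298718 , -0.17631279],
       [ 0.17659138,  0.00693902, -0.98425979]]), 't': array([0.02762612, 0.49981738, 0.89448644])}
side {'K': array([[548.16928719,   0.        , 328.20688991],
       [  0.        , 548.16928719, 233.80288757],
       [  0.        ,   0.        ,   1.        ]]), 'R': array([[ 0.81143275, -0.58443904,  0.00280983],
       [-0.42363038, -0.59146516, -0.68608036],
       [ 0.40263407,  0.55551774, -0.72752034]]), 't': array([-0.41275053,  0.27053267,  1.03145939])}
```

View pics/top0.png

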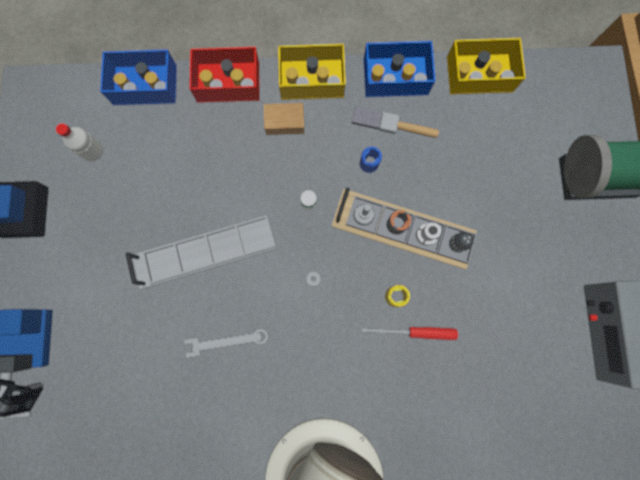

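View pics/side0.png

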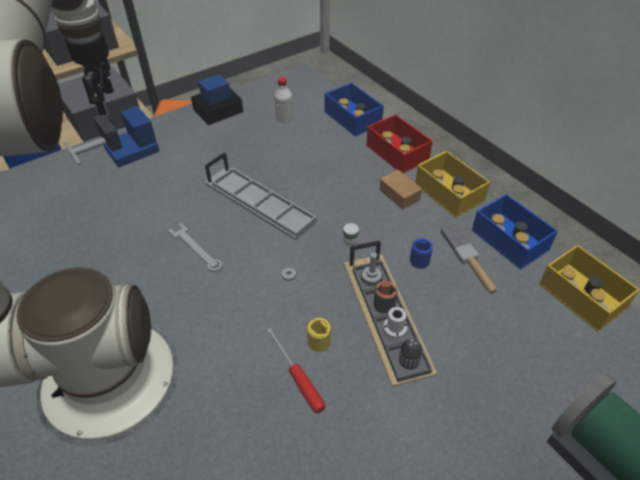

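The strip-down rack is at top-view px (405,228), handle at (343,205). From the handle it holds the gear shaft (364,213), stator with copper windings (400,220), housing (429,232) and chuck (461,241). The empty build rack is at (203,252), handle at (135,268).

Possible confusions:
- Blue ring (371,158) and yellow ring (399,296), both stator look-alikes; the dark one with copper at (400,220) is the stator.
- Washer (313,279) and white cap (308,198) for the gear or housing.
- The bins' contents.

Next I'll measure the racks and parts.

```bash
cat > h.py <<'E'
import numpy as np,cv2
def world(d,K,R,t):
    v,u=np.mgrid[:480,:640]
    c=np.stack([(u-K[0,2])/K[0,0]*d,(v-K[1,2])/K[1,1]*d,d],-1)
    return (c-t)@R     # R^T (c-t)
def ray(uv,z,K,R,t):
    r=R.T@np.linalg.inv(K)@[uv[0],uv[1],1.]; o=-R.T@t
    return o+r*(z-o[2])/r[2]
E
python3 - <<'E'
from h import *
S=np.load("top0.npz"); W=world(S['d'],S['K'],S['R'],S['t'])
Z=W[...,2]; 
print("bench z",np.median(Z[300:320,150:400]), np.std(Z[300:320,150:300]))
for name,(u0,u1,v0,v1) in dict(build=(115,290,205,300),strip=(325,485,178,275)).items():
    m=np.zeros((480,640),np.uint8); m[v0:v1,u0:u1]=(Z[v0:v1,u0:u1]>0.0035)&(Z[v0:v1,u0:u1]<0.09)
    m=cv2.morphologyEx(m,cv2.MORPH_OPEN,np.ones((3,3)))
    n,l,st,c=cv2.connectedComponentsWithStats(m); k=1+st[1:,4].argmax()
    P=W[l==k]; low=P[(P[:,2]<0.026)]
    r=cv2.minAreaRect((low[:,:2]*1000).astype(np.float32)); print(name,st[k],r)
    hi=P[P[:,2]>0.04]; print(" hi pts",len(hi))
    mh=((l==k)&(Z>0.035)).astype(np.uint8)
    n,l2,st,c=cv2.connectedComponentsWithStats(mh)
    for i in range(1,n):
        if st[i,4]>8:
            Q=W[l2==i]; print("  ",c[i].round(1),st[i,4],"mean",(Q.mean(0)*1000).round(1),"zmax",(Q[:,2].max()*1000).round(1))
im=cv2.resize(S['im'][170:300,110:490,::-1],None,fx=2.1,fy=2.1,interpolation=cv2.INTER_CUBIC)
cv2.imwrite("pics/crop.png",im)
E
```

```text
bench z -0.000457712907044922 0.07063067656204668
build [ 126  216  150   73 5104] ((473.88690185546875, 249.19471740722656), (78.20075225830078, 310.7133483886719), 14.968840599060059)
 hi pts 187
   [131.8 268.9] 197 mean [435.4 386.8  59.7] zmax 67.1
strip [ 332  188  144   80 5121] ((513.8980102539062, -193.66693115234375), (308.1880187988281, 91.50837707519531), 70.0708999633789)
 hi pts 1112
   [342.5 203.9] 157 mean [560.2 -57.2  62. ] zmax 68.6
   [366. 210.] 73 mean [ 542.9 -104.8   72.2] zmax 88.4
   [399.2 221.4] 293 mean [ 519.6 -175.4   57.3] zmax 66.8
   [430.4 232. ] 286 mean [ 493.3 -237.1   66. ] zmax 76.4
   [462.  241.6] 360 mean [ 471.6 -301.8   62.8] zmax 80.2
```

View pics/crop.png

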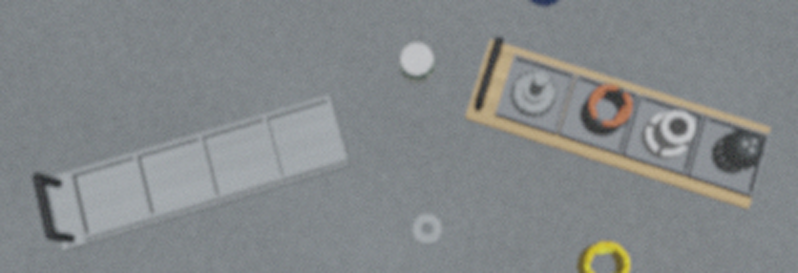

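Run:
```python
from h import *
S=np.load("top0.npz"); W=world(S['d'],S['K'],S['R'],S['t'])*1000
for name,c,a in (("build",(473.9,249.2),14.97),("strip",(513.9,-193.7),70.07-90)):
    a=np.radians(a); ex=np.array([np.cos(a),np.sin(a)]); ey=np.array([-np.sin(a),np.cos(a)])
    P=W.reshape(-1,3); Q=P[:,:2]-c; x=Q@ex; y=Q@ey; z=P[:,2]
    m=(abs(x)<(27 if name=="build" else 42))&(abs(x)>(0 if name=="build" else 24))&(abs(y)<175)
    b=np.arange(-170,176,4); print(name,"[y, z90, z50]")
    print([(int(q),int(np.percentile(z[m&(abs(y-q)<2)],90)),int(np.median(z[m&(abs(y-q)<2)]))) for q in b if (m&(abs(y-q)<2)).sum()>3])
    k=(z>40)&(abs(x)<45)&(abs(y)<180); 
    h=k&(y>125); print("handle x",x[h].mean(),"y",y[h].mean())
    for lo,hi in ((-140,-90),(-75,-20),(-5,50),(62,120)):
        s=k&(y>lo)&(y<hi)
        if s.sum(): 
            zt=z[s].max(); 
            for f in (0,.5): 
                q=s&(z>40+f*(zt-40)); print(lo,"z>",int(40+f*(zt-40)),x[q].mean().round(1),y[q].mean().round(1),"bbox mid",((x[q].max()+x[q].min())/2).round(1),((y[q].max()+y[q].min())/2).round(1),"size",np.ptp(x[q]).round(1),np.ptp(y[q]).round(1))
```

```text
build [y, z90, z50]
[(-170, 1, 0), (-166, 0, 0), (-162, 1, 0), (-158, 1, 0), (-154, 23, 20), (-150, 21, 9), (-146, 11, 9), (-142, 12, 9), (-138, 11, 9), (-134, 10, 9), (-130, 11, 9), (-126, 11, 10), (-122, 11, 9), (-118, 11, 9), (-114, 12, 9), (-110, 12, 9), (-106, 11, 8), (-102, 11, 9), (-98, 11, 9), (-94, 11, 9), (-90, 11, 9), (-86, 22, 10), (-82, 22, 21), (-78, 11, 9), (-74, 11, 9), (-70, 11, 9), (-66, 11, 9), (-62, 11, 9), (-58, 12, 9), (-54, 11, 9), (-50, 11, 9), (-46, 11, 9), (-42, 10, 9), (-38, 11, 8), (-34, 12, 9), (-30, 12, 9), (-26, 11, 9), (-22, 11, 9), (-18, 11, 9), (-14, 23, 19), (-10, 21, 13), (-6, 11, 9), (-2, 11, 9), (2, 11, 9), (6, 11, 9), (10, 11, 9), (14, 11, 9), (18, 12, 9), (22, 11, 9), (26, 11, 9), (30, 11, 9), (34, 11, 9), (38, 11, 8), (42, 11, 9), (46, 11, 9), (50, 11, 9), (54, 21, 13), (58, 23, 20), (62, 11, 9), (66, 10, 9), (70, 11, 8), (74, 11, 9), (78, 11, 9), (82, 11, 9), (86, 11, 9), (90, 11, 9), (94, 11, 9), (98, 11, 9), (102, 11, 9), (106, 11, 9), (110, 11, 9), (114, 10, 8), (118, 11, 9), (122, 13, 9), (126, 23, 19), (130, 21, 20), (134, 11, 9), (138, 
[... 1181 characters left out ...]
20, 8), (118, 20, 9), (122, 21, 9), (126, 21, 5), (130, 7, 5), (134, 7, 6), (138, 42, 5), (142, 64, 56), (146, 64, 59), (150, 56, 7), (154, 7, 2), (158, 1, 0), (162, 1, 0), (166, 1, 0), (170, 1, -1), (174, 1, 0)]
handle x -2.4297822108442677 y 144.13271985452167
-140 z> 40 -2.5 -116.3 bbox mid 0.7 -119.7 size 40.9 40.5
-140 z> 60 -1.1 -117.6 bbox mid 0.4 -119.2 size 36.0 35.2
-75 z> 40 -4.0 -48.2 bbox mid -1.9 -49.9 size 32.7 33.6
-75 z> 58 -2.9 -49.2 bbox mid -1.9 -50.0 size 32.7 33.3
-5 z> 40 -0.7 19.1 bbox mid 0.7 18.7 size 45.0 44.1
-5 z> 53 -0.5 18.7 bbox mid 0.8 18.6 size 44.8 43.8
62 z> 40 -2.9 93.4 bbox mid -0.9 93.3 size 13.5 13.2
62 z> 64 -2.0 93.2 bbox mid -0.9 93.2 size 13.5 13.1
```

Rack sizes, dividers, heights and part diameters agree with the description. The tray order from the handle is gear shaft, stator, housing, chuck. In mm:

| Part | Pick x, y | Place x, y |
|---|---|---|
| Gear shaft | 545, -106 | 504, 135 |
| Stator | 520, -176 | 486, 203 |
| Housing | 495, -240 | 468, 270 |
| Chuck | 473, -306 | 450, 338 |

The fingers will close across each rack.

>>> step_arm(targets=[[1, [295, -596, -100], [0, 0, -1.448]], [1, [295, -596, -100], [0, 0, -1.448]], [1, [295, -596, -100], [0, 0, -1.448]], [1, [295, -596, -100], [0, 0, -1.448]], [1, [295, -596, -100], [0, 0, -1.448]], [1, [295, -596, -100], [0, 0, -1.448]], [1, [295, -596, -100], [0, 0, -1.448]], [1, [295, -596, -100], [0, 0, -1.448]]], force=40)

```text
time: 0.9
ee_pos: [0.4253, 0.1337, 0.1714]
tcp_rot: [180.0, -0.0, 83.9]
wrist_force: [0.2, 0.7, 0.1]
opening: 0.0856
grasp_force: 0.0
```

>>> step_arm(targets=[[1, [119, -240, -41], [0, 0, -0.241]], [1, [119, -240, -41], [0, 0, -0.241]], [1, [119, -240, -41], [0, 0, -0.241]], [1, [119, -240, -41], [0, 0, -0.241]], [1, [119, -240, -41], [0, 0, -0.241]], [1, [119, -240, -41], [0, 0, -0.241]], [1, [119, -240, -41], [0, 0, -0.241]], [1, [119, -240, -41], [0, 0, -0.241]]])

```text
time: 1.7
ee_pos: [0.5435, -0.1044, 0.1302]
tcp_rot: [-179.9, 0.0, 70.4]
wrist_force: [0.2, 0.1, 0.2]
opening: 0.0856
grasp_force: 0.0
```

Run:
```python
from workcell import bot
import cv2,numpy as np
from h import *
o=bot.get_obs(); print(o['ee_pos'],o['tcp_rot'],o['q'])
p=bot.camera_params("wrist"); im,d=bot.camera("wrist"); print(p['R'],-p['R'].T@p['t'])
cv2.imwrite("pics/w1.png",im[:,:,::-1])
W=world(d,**p)*1000
for n,a in dict(gear=(544.6,-105.7),stator=(520.5,-176.3)).items():
    m=(d>0)&(np.hypot(W[...,0]-a[0],W[...,1]-a[1])<28)&(W[...,2]>46)&(W[...,2]<95)
    Q=W[m]; print(n,len(Q),Q.mean(0) if len(Q) else 0,(Q.max(0)+Q.min(0))/2 if len(Q) else 0,np.ptp(Q,0) if len(Q) else 0)
```

```text
[ 0.54353087 -0.10440984  0.13023172] [-1.79914991e+02  9.20160264e-04  7.04064364e+01] [-1.08799662e+01  4.69660015e+00 -1.39501675e+00  8.39925506e+01
  1.19689721e-02  9.87135893e+01]
[[ 0.94207967 -0.33538117 -0.00231629]
 [-0.3197294  -0.90015696  0.29578803]
 [-0.10128676 -0.2779153  -0.95525079]] [ 0.56965705 -0.03190124  0.27324301]
gear 819 [ 548.13424809 -102.04921916   76.73687427] [ 547.47390148 -104.44364311   67.19241125] [13.67725338 13.98349937 42.33353677]
stator 2725 [ 524.34612255 -173.11990069   58.92577758] [ 523.70792779 -174.82247098   56.22595974] [45.47085919 45.04215941 20.40412273]
```

View pics/w1.png

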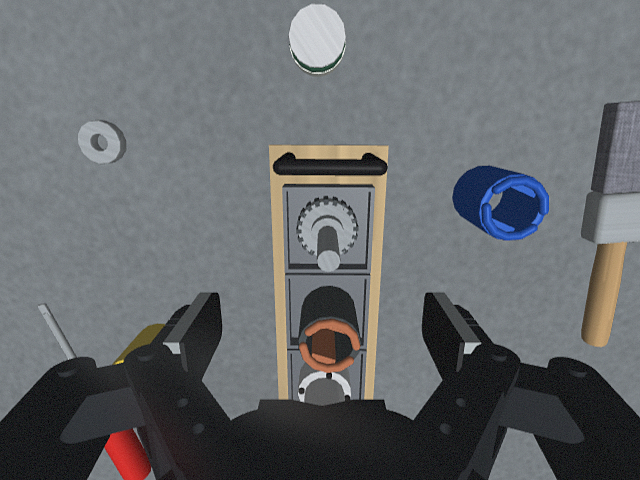

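The wrist view shows the gear shaft at (329,255) between the fingers, with the copper-wound stator behind it at (330,340). The blue look-alike is off the rack at (515,205). The two cameras agree to 3 mm, so I'll descend and grip.

>>> step_arm(targets=[[1, [2.5, -0.6, -40], [0, 0, -0.005]], [1, [2.5, -0.6, -75], [0, 0, -0.005]], [1, [2.5, -0.6, -88], [0, 0, -0.005]], [0, [2.5, -0.6, -88], [0, 0, -0.005]], [0, [2.5, -0.6, -88], [0, 0, -0.005]], [0, [2.5, -0.6, -88], [0, 0, -0.005]], [0, [2.5, -0.6, -88], [0, 0, -0.005]], [0, [2.5, -0.6, -88], [0, 0, -0.005]]], force=40)

```text
time: 2.55
ee_pos: [0.5471, -0.1051, 0.0439]
tcp_rot: [179.9, -0.0, 70.2]
wrist_force: [1.0, -0.1, 8.0]
opening: 0.0132
grasp_force: 40.6
```

>>> step_arm(targets=[[0, [0, 0, 0], [0, 0, 0]], [0, [0, 0, 0], [0, 0, 0]], [0, [0, 0, 0], [0, 0, 0]], [0, [0, 0, 0], [0, 0, 0]]])

```text
time: 2.95
ee_pos: [0.5471, -0.1051, 0.0439]
tcp_rot: [179.9, -0.0, 70.2]
wrist_force: [-0.2, 0.3, 6.2]
opening: 0.0128
grasp_force: 38.9
```

>>> step_arm(targets=[[0, [0, 0, 20], [0, 0, 0]], [0, [0, 0, 50], [0, 0, 0]], [0, [0, 0, 80], [0, 0, 0]], [0, [-7, 40, 100], [0, 0, 0.1]], [0, [-14, 80, 100], [0, 0, 0.2]], [0, [-21, 120, 100], [0, 0, 0.3]], [0, [-28, 160, 100], [0, 0, 0.4]], [0, [-35, 200, 100], [0, 0, 0.5]]])

```text
time: 3.75
ee_pos: [0.5108, 0.0964, 0.1428]
tcp_rot: [-180.0, 0.0, 99.0]
wrist_force: [0.6, -0.0, -1.1]
opening: 0.0129
grasp_force: 39.3
```

>>> step_arm(targets=[[0, [-4, 20, 0], [0, 0, 0.06]], [0, [-7.7, 40, 0], [0, 0, 0.107]], [0, [-7.7, 40, 0], [0, 0, 0.107]], [0, [-7.7, 40, -20], [0, 0, 0.107]]])

```text
time: 4.15
ee_pos: [0.5049, 0.1355, 0.1248]
tcp_rot: [179.8, 0.0, 105.0]
wrist_force: [-0.6, 0.5, -2.2]
opening: 0.0129
grasp_force: 39.4
```

```bash
cat > look.py <<'E'
from workcell import bot
import cv2,numpy as np,sys
from h import *
def look(cam,fn,uv=None):
    o=bot.get_obs(); p=bot.camera_params(cam); im,d=bot.camera(cam)
    print(o['time'],(o['ee_pos']*1000).round(1),o['tcp_rot'].round(1),o['wrist_force'].round(1),o['opening'],o['grasp_force'])
    cv2.imwrite(fn,im[:,:,::-1]); return im,d,world(d,**p)*1000
E
python3 - <<'E'
from look import *
look("wrist","pics/w2.png")
E
```

```text
4.15 [504.9 135.5 124.8] [179.8   0.  105. ] [-0.6  0.5 -2.2] 0.012941553886032601 39.36224162578583
```

View pics/w2.png

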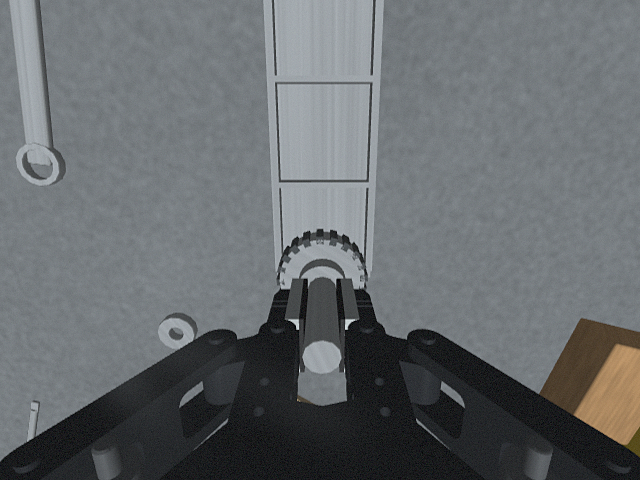

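The gear shaft hangs upright at (321,270), centred on the last pocket of the build rack. I'll lower it 80 mm gently and then open.

>>> step_arm(targets=[[0, [0, 0, -30], [0, 0, 0]], [0, [0, 0, -60], [0, 0, 0]], [0, [0, 0, -72], [0, 0, 0]], [0, [0, 0, -77], [0, 0, 0]], [0, [0, 0, -80], [0, 0, 0]], [0, [0, 0, -80], [0, 0, 0]]])

```text
time: 4.8
ee_pos: [0.5044, 0.135, 0.0442]
tcp_rot: [179.9, 0.0, 104.9]
wrist_force: [0.2, 0.1, -0.7]
opening: 0.0127
grasp_force: 39.3
```

>>> step_arm(targets=[[0, [0, 0, -0.7], [0, 0, 0]], [0, [0, 0, -0.7], [0, 0, 0]], [0.5, [0, 0, -0.7], [0, 0, 0]], [1, [0, 0, -0.7], [0, 0, 0]], [1, [0, 0, -0.7], [0, 0, 0]], [1, [0, 0, -0.7], [0, 0, 0]], [1, [0, 0, -0.7], [0, 0, 0]]])

```text
time: 5.5
ee_pos: [0.5037, 0.135, 0.042]
tcp_rot: [-180.0, 0.0, 105.0]
wrist_force: [-0.0, 0.7, 0.7]
opening: 0.0833
grasp_force: 0.0
```

>>> step_arm(targets=[[1, [0, 0, 30], [0, 0, 0]], [1, [0, 0, 70], [0, 0, 0]], [1, [0, 0, 90], [0, 0, 0]], [1, [3, -45, 90], [0, 0, -0.1]], [1, [6, -90, 90], [0, 0, -0.2]], [1, [8, -135, 90], [0, 0, -0.3]], [1, [10, -180, 90], [0, 0, -0.4]], [1, [13, -225, 90], [0, 0, -0.5]]])

```text
time: 6.3
ee_pos: [0.5165, -0.0917, 0.1323]
tcp_rot: [180.0, -0.0, 76.1]
wrist_force: [0.5, 0.5, -0.3]
opening: 0.0851
grasp_force: 0.0
```

>>> step_arm(targets=[[1, [4, -45, 0], [0, 0, -0.08]], [1, [5.5, -83.8, 0], [0, 0, -0.105]], [1, [5.5, -83.8, -40], [0, 0, -0.105]], [1, [5.5, -83.8, -80], [0, 0, -0.105]], [1, [5.5, -83.8, -100], [0, 0, -0.105]], [0, [5.5, -83.8, -100], [0, 0, -0.105]], [0, [5.5, -83.8, -100], [0, 0, -0.105]], [0, [5.5, -83.8, -100], [0, 0, -0.105]]])

```text
time: 7.1
ee_pos: [0.5234, -0.174, 0.0342]
tcp_rot: [179.8, -0.0, 70.3]
wrist_force: [-5.0, 1.6, 7.7]
opening: 0.0453
grasp_force: 40.2
```

>>> step_arm(targets=[[0, [0, 0, 0], [0, 0, 0]], [0, [0, 0, 0], [0, 0, 0]], [0, [0, 0, 0], [0, 0, 0]]])

```text
time: 7.4
ee_pos: [0.5235, -0.174, 0.0343]
tcp_rot: [179.8, -0.0, 70.3]
wrist_force: [-1.1, 0.6, 6.4]
opening: 0.0451
grasp_force: 41.7
```

>>> step_arm(targets=[[0, [0, 0, 20], [0, 0, 0]], [0, [0, 0, 60], [0, 0, 0]], [0, [0, 0, 95], [0, 0, 0]], [0, [-4, 40, 115], [0, 0, 0.1]], [0, [-8, 80, 115], [0, 0, 0.2]], [0, [-12, 120, 115], [0, 0, 0.3]], [0, [-16, 160, 115], [0, 0, 0.4]], [0, [-20, 200, 115], [0, 0, 0.5]]])

```text
time: 8.2
ee_pos: [0.502, 0.0278, 0.1479]
tcp_rot: [179.9, 0.0, 99.2]
wrist_force: [0.2, 0.4, -2.2]
opening: 0.0454
grasp_force: 42.1
```

>>> step_arm(targets=[[0, [-4, 40, 0], [0, 0, 0.05]], [0, [-8, 80, 0], [0, 0, 0.1]], [0, [-12, 120, 0], [0, 0, 0.106]], [0, [-16, 160, 0], [0, 0, 0.106]], [0, [-17.2, 176.6, 0], [0, 0, 0.106]], [0, [-17.2, 176.6, 0], [0, 0, 0.106]]])

```text
time: 8.8
ee_pos: [0.4847, 0.2051, 0.1475]
tcp_rot: [180.0, -0.0, 105.2]
wrist_force: [0.1, -0.1, -3.4]
opening: 0.045
grasp_force: 42.1
```

Run:
```python
from look import *
im,d,W=look("wrist","pics/w3.png")
im,d,W=look("top","pics/t3.png")
m=(np.hypot(W[...,0]-504,W[...,1]-135)<35)&(W[...,2]>46)&(W[...,2]<95); Q=W[m]
print(len(Q),Q.mean(0),(Q.max(0)+Q.min(0))/2,np.ptp(Q,0))
```

```text
8.8 [484.7 205.1 147.5] [180.   -0.  105.2] [ 0.1 -0.1 -3.4] 0.04496357844635509 42.076856195926666
8.85 [484.8 203.8 147.4] [180.    0.  105.1] [-0.5  0.1 -1.9] 0.04500715958658429 42.07424819469452
61 [501.67519642 132.80951183  76.75854831] [503.08120549 133.96482361  68.11841728] [12.9662336  13.25286545 43.0985868 ]
```

View pics/w3.png

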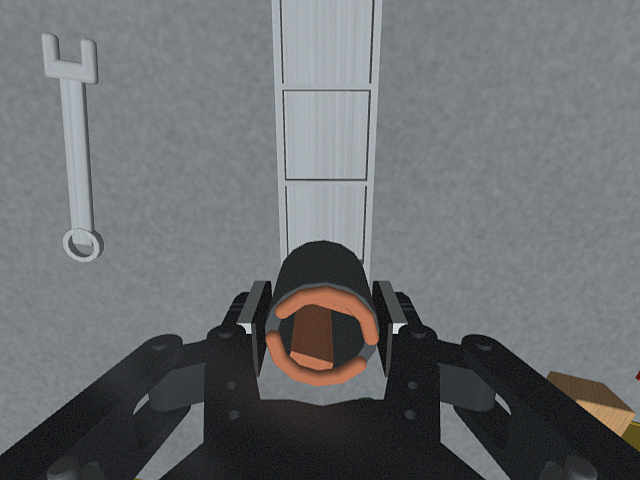

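The stator hangs upright at (321,320), in line with the second pocket. The gear shaft measures at (503,134), within 2 mm of its target and upright (top at z ≈ 88). I'll lower the stator 112.5 mm.

>>> step_arm(targets=[[0, [1.3, -1, -40], [0, 0, 0]], [0, [1.3, -1, -80], [0, 0, 0]], [0, [1.3, -1, -103], [0, 0, 0]], [0, [1.3, -1, -109], [0, 0, 0]], [0, [1.3, -1, -112], [0, 0, 0]], [0, [1.3, -1, -112.5], [0, 0, 0]]])

```text
time: 9.5
ee_pos: [0.4872, 0.2016, 0.0359]
tcp_rot: [179.9, -0.0, 105.0]
wrist_force: [0.3, -0.7, -2.6]
opening: 0.0451
grasp_force: 42.1
```

>>> step_arm(targets=[[0, [-0.5, 0.5, -1.2], [0, 0, 0]], [0, [-0.5, 0.5, -1.8], [0, 0, 0]], [0, [-0.5, 0.5, -1.8], [0, 0, 0]]])

```text
time: 9.8
ee_pos: [0.4866, 0.2027, 0.0343]
tcp_rot: [179.9, -0.0, 105.0]
wrist_force: [-2.3, -1.5, 6.8]
opening: 0.0455
grasp_force: 42.8
```

>>> step_arm(targets=[[0.7, [0, 0, 0], [0, 0, 0]], [1, [0, 0, 0], [0, 0, 0]], [1, [0, 0, 0], [0, 0, 0]], [1, [0, 0, 0], [0, 0, 0]], [1, [0, 0, 30], [0, 0, 0]], [1, [0, 0, 75], [0, 0, 0]], [1, [0, 0, 110], [0, 0, 0]], [1, [0, 0, 110], [0, 0, 0]]])

```text
time: 10.6
ee_pos: [0.4878, 0.2032, 0.1481]
tcp_rot: [179.6, -0.1, 105.0]
wrist_force: [0.8, 0.7, -0.0]
opening: 0.0852
grasp_force: 0.0
```

>>> step_arm(targets=[[1, [1, -48, 0], [0, 0, -0.1]], [1, [2, -96, 0], [0, 0, -0.2]], [1, [3, -144, 0], [0, 0, -0.3]], [1, [4, -192, 0], [0, 0, -0.4]], [1, [5, -240, 0], [0, 0, -0.5]], [1, [6, -288, 0], [0, 0, -0.6]], [1, [7, -336, 0], [0, 0, -0.609]], [1, [8, -384, 0], [0, 0, -0.609]]])

```text
time: 11.4
ee_pos: [0.4934, -0.1836, 0.1423]
tcp_rot: [-180.0, -0.0, 70.1]
wrist_force: [1.3, -0.6, 0.2]
opening: 0.0855
grasp_force: 0.0
```

Run:
```python
from look import *
im,d,W=look("wrist","pics/w4.png")
for n,a in dict(housing=(495,-240),chuck=(473.3,-305.8)).items():
    m=(d>0)&(np.hypot(W[...,0]-a[0],W[...,1]-a[1])<28)&(W[...,2]>46)&(W[...,2]<95)
    Q=W[m]; print(n,len(Q),Q.mean(0),(Q.max(0)+Q.min(0))/2,np.ptp(Q,0))
im,d,W=look("top","pics/t4.png")
m=(np.hypot(W[...,0]-486,W[...,1]-203)<35)&(W[...,2]>46)&(W[...,2]<95); Q=W[m]
print(len(Q),Q.mean(0),(Q.max(0)+Q.min(0))/2,np.ptp(Q,0))
```

```text
11.4 [ 493.4 -183.6  142.3] [-180.    -0.    70.1] [ 1.3 -0.6  0.2] 0.08546856487250179 0.0
housing 2270 [ 498.17630604 -234.72530354   68.64661277] [ 497.52388674 -238.86288761   60.34316718] [33.15130552 34.11704873 28.67890222]
chuck 2027 [ 478.53688907 -295.73050543   63.4655169 ] [ 476.53176831 -302.30908388   62.68916044] [40.89048106 35.6122275  33.36023565]
11.45 [ 493.2 -189.3  141.8] [1.80e+02 1.00e-01 6.99e+01] [-4.8 -2.9 -0.8] 0.08548927124572267 0.0
253 [484.68247028 197.53521969  59.96706473] [485.65918331 198.15743122  56.85164078] [45.45774078 42.67270655 21.02132837]
```

>>> step_arm(targets=[[1, [0, 0, 0], [0, 0, 0]], [1, [0, 0, 0], [0, 0, 0]], [1, [0, 0, 0], [0, 0, 0]]])

```text
time: 11.8
ee_pos: [0.494, -0.1804, 0.1427]
tcp_rot: [-180.0, -0.0, 70.2]
wrist_force: [-0.8, 0.3, 0.2]
opening: 0.0856
grasp_force: 0.0
```

>>> step_arm(targets=[[1, [1, -40, 0], [0, 0, 0]], [1, [2.5, -59, -20], [0, 0, 0]], [1, [2.5, -59, -60], [0, 0, 0]], [1, [2.5, -59, -95], [0, 0, 0]], [1, [2.5, -59, -104], [0, 0, 0]], [1, [2.5, -59, -104], [0, 0, 0]], [0, [2.5, -59, -104], [0, 0, 0]], [0, [2.5, -59, -104], [0, 0, 0]]])

```text
time: 12.6
ee_pos: [0.4976, -0.2408, 0.0411]
tcp_rot: [179.8, 0.0, 70.2]
wrist_force: [-0.7, 0.3, 0.2]
opening: 0.0587
grasp_force: 0.0
```

>>> step_arm(targets=[[0, [0, 0, 0], [0, 0, 0]], [0, [0, 0, 0], [0, 0, 0]], [0, [0, 0, 0], [0, 0, 0]], [0, [0, 0, 0], [0, 0, 0]]])

```text
time: 13.0
ee_pos: [0.497, -0.2409, 0.0402]
tcp_rot: [179.9, -0.0, 70.1]
wrist_force: [0.2, 0.4, 6.7]
opening: 0.0329
grasp_force: 39.4
```

>>> step_arm(targets=[[0, [0, 0, 20], [0, 0, 0]], [0, [0, 0, 60], [0, 0, 0]], [0, [0, 0, 95], [0, 0, 0]], [0, [-2, 40, 110], [0, 0, 0.1]], [0, [-4, 80, 110], [0, 0, 0.2]], [0, [-6, 120, 110], [0, 0, 0.3]], [0, [-8, 160, 110], [0, 0, 0.4]], [0, [-10, 200, 110], [0, 0, 0.5]]])

```text
time: 13.8
ee_pos: [0.486, -0.0392, 0.149]
tcp_rot: [180.0, 0.0, 99.0]
wrist_force: [0.2, -0.4, -0.6]
opening: 0.0327
grasp_force: 40.3
```

>>> step_arm(targets=[[0, [-3, 45, 0], [0, 0, 0.05]], [0, [-6, 90, 0], [0, 0, 0.109]], [0, [-9, 135, 0], [0, 0, 0.109]], [0, [-12, 180, 0], [0, 0, 0.109]], [0, [-15, 225, 0], [0, 0, 0.109]], [0, [-18, 270, 0], [0, 0, 0.109]], [0, [-18.7, 311, 0], [0, 0, 0.109]], [0, [-18.7, 311, 0], [0, 0, 0.109]]])

```text
time: 14.6
ee_pos: [0.467, 0.2743, 0.1483]
tcp_rot: [-180.0, -0.1, 105.3]
wrist_force: [0.1, -0.9, -2.0]
opening: 0.0328
grasp_force: 40.3
```

>>> step_arm(targets=[[0, [0, 0, 0], [0, 0, 0]], [0, [0, 0, 0], [0, 0, 0]]])

```text
time: 14.8
ee_pos: [0.4677, 0.2696, 0.1488]
tcp_rot: [-180.0, 0.0, 105.0]
wrist_force: [-0.4, -0.7, -0.7]
opening: 0.0332
grasp_force: 40.3
```

Run:
```python
from look import *
im,d,W=look("wrist","pics/w5.png")
```

```text
14.8 [467.7 269.6 148.8] [-180.    0.  105.] [-0.4 -0.7 -0.7] 0.03322371322494067 40.32503843307495
```

View pics/w5.png

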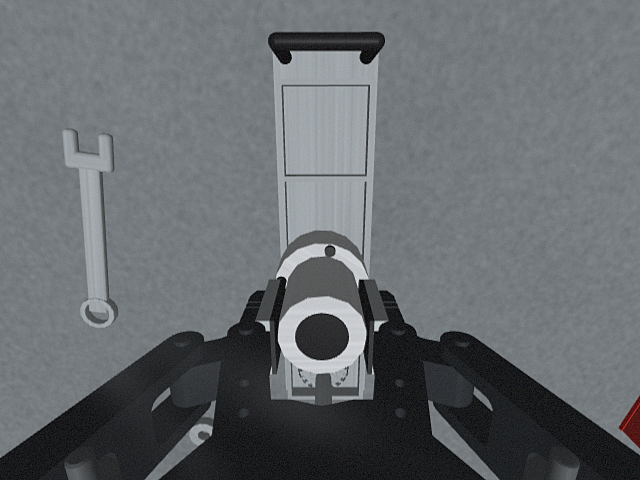

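The housing hangs upright at (322,300), in line with the third pocket. I'll lower it 107.5 mm.

>>> step_arm(targets=[[0, [0.5, 0.5, -40], [0, 0, 0]], [0, [0.5, 0.5, -80], [0, 0, 0]], [0, [0.5, 0.5, -98], [0, 0, 0]], [0, [0.5, 0.5, -104], [0, 0, 0]], [0, [0.5, 0.5, -107], [0, 0, 0]], [0, [0.5, 0.5, -107.5], [0, 0, 0]], [0, [0.5, 0.5, -107.5], [0, 0, 0]]])

```text
time: 15.55
ee_pos: [0.4689, 0.271, 0.0427]
tcp_rot: [179.9, -0.0, 105.0]
wrist_force: [-0.0, 0.6, -1.0]
opening: 0.0332
grasp_force: 40.3
```

>>> step_arm(targets=[[0, [0, 0, -1.2], [0, 0, 0]], [0, [0, 0, -2.4], [0, 0, 0]], [0, [0, 0, -2.8], [0, 0, 0]], [0, [0, 0, -2.8], [0, 0, 0]]])

```text
time: 15.95
ee_pos: [0.4687, 0.2712, 0.0402]
tcp_rot: [179.9, -0.0, 105.0]
wrist_force: [-1.6, -1.8, 8.6]
opening: 0.033
grasp_force: 41.5
```

>>> step_arm(targets=[[0.7, [0, 0, 0], [0, 0, 0]], [1, [0, 0, 0], [0, 0, 0]], [1, [0, 0, 0], [0, 0, 0]], [1, [0, 0, 0], [0, 0, 0]], [1, [0, 0, 30], [0, 0, 0]], [1, [0, 0, 75], [0, 0, 0]], [1, [0, 0, 105], [0, 0, 0]], [1, [0, 0, 105], [0, 0, 0]]])

```text
time: 16.75
ee_pos: [0.4698, 0.2718, 0.1483]
tcp_rot: [179.6, -0.1, 105.0]
wrist_force: [0.5, 0.0, -0.0]
opening: 0.0855
grasp_force: 0.0
```

>>> step_arm(targets=[[1, [1, -48, 0], [0, 0, -0.1]], [1, [2, -96, 0], [0, 0, -0.2]], [1, [3, -144, 0], [0, 0, -0.3]], [1, [4, -192, 0], [0, 0, -0.4]], [1, [5, -240, 0], [0, 0, -0.5]], [1, [6, -288, 0], [0, 0, -0.6]], [1, [7, -336, 0], [0, 0, -0.609]], [1, [8, -384, 0], [0, 0, -0.609]]])

```text
time: 17.55
ee_pos: [0.4756, -0.115, 0.1429]
tcp_rot: [-180.0, -0.0, 70.1]
wrist_force: [0.8, 1.0, -0.2]
opening: 0.0854
grasp_force: 0.0
```

>>> step_arm(targets=[[1, [-2, -48, 0], [0, 0, 0]], [1, [-2, -96, 0], [0, 0, 0]], [1, [-2, -140, 0], [0, 0, 0]], [1, [-2, -140, 0], [0, 0, 0]], [1, [-2, -140, 0], [0, 0, 0]], [1, [-2, -140, 0], [0, 0, 0]]])

```text
time: 18.15
ee_pos: [0.474, -0.2524, 0.143]
tcp_rot: [-180.0, -0.0, 70.1]
wrist_force: [0.1, 0.7, -0.3]
opening: 0.0853
grasp_force: 0.0
```

Run:
```python
from look import *
im,d,W=look("wrist","pics/w6.png")
for n,a in dict(chuck=(473.3,-305.8)).items():
  for z in (35,46,60):
    m=(d>0)&(np.hypot(W[...,0]-a[0],W[...,1]-a[1])<28)&(W[...,2]>z)&(W[...,2]<95)
    Q=W[m]; print(n,len(Q),Q.mean(0),(Q.max(0)+Q.min(0))/2,np.ptp(Q,0))
im,d,W=look("top","pics/t6.png")
for a in ((504,135),(486,203),(468,270)):
    m=(np.hypot(W[...,0]-a[0],W[...,1]-a[1])<33)&(W[...,2]>46)&(W[...,2]<95); Q=W[m]
    print(len(Q),Q.mean(0),(Q.max(0)+Q.min(0))/2,np.ptp(Q,0))
```

```text
18.15 [ 474.  -252.4  143. ] [-180.    -0.    70.1] [ 0.1  0.7 -0.3] 0.08533316139137906 0.0
chuck 2733 [ 477.88584153 -297.97121625   63.50100081] [ 476.21126715 -304.58272189   57.54273486] [41.72203644 39.30616683 44.96422294]
chuck 2447 [ 477.69247606 -298.83806742   66.1740053 ] [ 476.21126715 -304.66372368   63.01432394] [41.72203644 39.14416324 34.02104478]
chuck 1886 [ 477.22933433 -300.72746867   69.81672568] [ 476.20234759 -303.73855504   70.01457118] [37.78820712 33.11423816 20.02055028]
18.2 [ 474.2 -252.1  143.2] [-180.    -0.    70.2] [-1.1  0.2 -0. ] 0.08538969165489894 0.0
61 [501.71905045 132.84283793  76.52962003] [503.27506942 133.88066121  67.26470525] [13.26805563 13.26158448 41.80362577]
256 [484.51536067 197.54621439  59.91000305] [485.41692803 197.8340423   57.11756484] [45.53944494 43.04147646 21.56969554]
260 [465.698527   268.82943702  68.71201536] [466.49847786 271.22558443  60.86970271] [33.01764323 34.09880025 29.731064  ]
```

>>> step_arm(targets=[[1, [1, -40, 0], [0, 0, 0]], [1, [1, -52.8, -20], [0, 0, 0]], [1, [1, -52.8, -60], [0, 0, 0]], [1, [1, -52.8, -100], [0, 0, 0]], [1, [1, -52.8, -114], [0, 0, 0]], [1, [1, -52.8, -114], [0, 0, 0]], [0, [1, -52.8, -114], [0, 0, 0]], [0, [1, -52.8, -114], [0, 0, 0]]])

```text
time: 19.05
ee_pos: [0.4764, -0.3064, 0.032]
tcp_rot: [179.8, 0.0, 70.1]
wrist_force: [-0.3, -0.2, 1.2]
opening: 0.059
grasp_force: 0.0
```

>>> step_arm(targets=[[0, [0, 0, 0], [0, 0, 0]], [0, [0, 0, 0], [0, 0, 0]], [0, [0, 0, 0], [0, 0, 0]], [0, [0, 0, 0], [0, 0, 0]]])

```text
time: 19.45
ee_pos: [0.4761, -0.3064, 0.0315]
tcp_rot: [179.8, 0.0, 70.1]
wrist_force: [0.1, 0.4, 6.2]
opening: 0.0388
grasp_force: 39.8
```

>>> step_arm(targets=[[0, [0, 0, 20], [0, 0, 0]], [0, [0, 0, 60], [0, 0, 0]], [0, [0, 0, 100], [0, 0, 0]], [0, [-2, 40, 118], [0, 0, 0.1]], [0, [-4, 80, 118], [0, 0, 0.2]], [0, [-6, 120, 118], [0, 0, 0.3]], [0, [-8, 160, 118], [0, 0, 0.4]], [0, [-10, 200, 118], [0, 0, 0.5]]])

```text
time: 20.25
ee_pos: [0.4649, -0.1045, 0.1481]
tcp_rot: [179.9, 0.0, 99.0]
wrist_force: [-0.4, -0.4, -2.0]
opening: 0.039
grasp_force: 41.3
```

>>> step_arm(targets=[[0, [-1, 45, 0], [0, 0, 0.05]], [0, [-3, 90, 0], [0, 0, 0.109]], [0, [-5, 135, 0], [0, 0, 0.109]], [0, [-7, 180, 0], [0, 0, 0.109]], [0, [-9, 225, 0], [0, 0, 0.109]], [0, [-11, 270, 0], [0, 0, 0.109]], [0, [-12, 310, 0], [0, 0, 0.109]], [0, [-13, 350, 0], [0, 0, 0.109]]])

```text
time: 21.05
ee_pos: [0.4518, 0.2459, 0.1481]
tcp_rot: [180.0, -0.0, 105.0]
wrist_force: [0.9, 0.2, -2.9]
opening: 0.0387
grasp_force: 41.3
```

>>> step_arm(targets=[[0, [-2, 40, 0], [0, 0, 0]], [0, [-3, 80, 0], [0, 0, 0]], [0, [-3, 94, 0], [0, 0, 0]], [0, [-3, 94, 0], [0, 0, 0]], [0, [-3, 94, 0], [0, 0, 0]], [0, [-3, 94, 0], [0, 0, 0]]])

```text
time: 21.65
ee_pos: [0.4493, 0.3369, 0.1478]
tcp_rot: [180.0, 0.0, 104.9]
wrist_force: [-0.3, -0.7, -3.1]
opening: 0.0388
grasp_force: 41.3
```

Run:
```python
from look import *
im,d,W=look("wrist","pics/w7.png")
```

```text
21.65 [449.3 336.9 147.8] [180.    0.  104.9] [-0.3 -0.7 -3.1] 0.0388456578190504 41.311817206442356
```

View pics/w7.png

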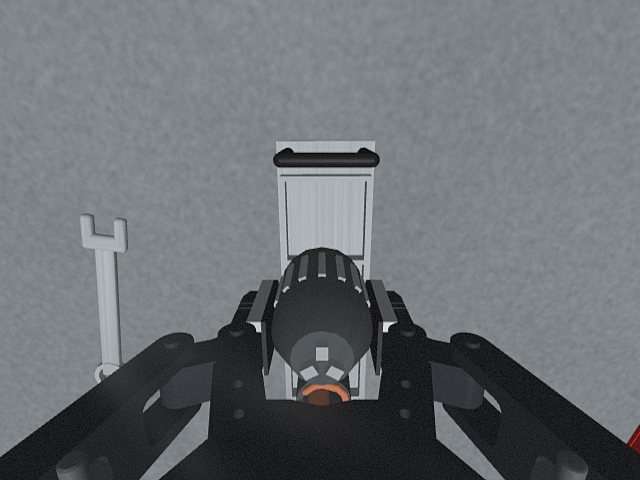

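The chuck hangs upright at (322,310) in line with the handle-end pocket. I'll lower it 115 mm.

>>> step_arm(targets=[[0, [0.9, 0.9, -40], [0, 0, 0]], [0, [0.9, 0.9, -80], [0, 0, 0]], [0, [0.9, 0.9, -105], [0, 0, 0]], [0, [0.9, 0.9, -111], [0, 0, 0]], [0, [0.9, 0.9, -114.5], [0, 0, 0]], [0, [0.9, 0.9, -114.5], [0, 0, 0]], [0, [0.9, 0.9, -114.5], [0, 0, 0]]])

```text
time: 22.4
ee_pos: [0.4509, 0.3394, 0.0348]
tcp_rot: [179.9, -0.1, 105.0]
wrist_force: [-1.2, 0.4, -2.5]
opening: 0.0391
grasp_force: 41.3
```

>>> step_arm(targets=[[0, [0, 0, -1], [0, 0, 0]], [0, [0, 0, -2], [0, 0, 0]], [0, [0, 0, -2], [0, 0, 0]]])

```text
time: 22.7
ee_pos: [0.4504, 0.3393, 0.0316]
tcp_rot: [179.9, -0.0, 105.0]
wrist_force: [-0.2, 0.0, 0.3]
opening: 0.0387
grasp_force: 41.6
```

>>> step_arm(targets=[[0, [0, 0, -0.7], [0, 0, 0]], [0, [0, 0, -0.7], [0, 0, 0]], [0.7, [0, 0, -0.7], [0, 0, 0]], [1, [0, 0, -0.7], [0, 0, 0]], [1, [0, 0, -0.7], [0, 0, 0]], [1, [0, 0, -0.7], [0, 0, 0]], [1, [0, 0, 30], [0, 0, 0]], [1, [0, 0, 75], [0, 0, 0]]])

```text
time: 23.5
ee_pos: [0.4487, 0.3379, 0.1041]
tcp_rot: [-179.7, 0.1, 105.0]
wrist_force: [1.0, 0.1, 0.6]
opening: 0.0854
grasp_force: 0.0
```

>>> step_arm(targets=[[1, [0, 0, 40], [0, 0, 0]], [1, [0, 0, 80], [0, 0, 0]], [1, [0, 40, 100], [0, 0, 0]], [1, [-30, 80, 100], [0, 0, 0]], [1, [-60, 110, 100], [0, 0, 0]], [1, [-90, 140, 100], [0, 0, 0]], [1, [-90, 140, 100], [0, 0, 0]], [1, [-90, 140, 100], [0, 0, 0]]])

```text
time: 24.3
ee_pos: [0.3593, 0.4795, 0.2058]
tcp_rot: [-180.0, 0.0, 105.1]
wrist_force: [0.3, -0.3, -0.1]
opening: 0.0857
grasp_force: 0.0
```

Run:
```python
from look import *
im,d,W=look("top","pics/t8.png")
for a in ((504,135),(486,203),(468,270),(450,338)):
    m=(np.hypot(W[...,0]-a[0],W[...,1]-a[1])<33)&(W[...,2]>46)&(W[...,2]<95); Q=W[m]
    print(len(Q),(Q.max(0)+Q.min(0))/2,np.ptp(Q,0),Q[:,2].max())
c=cv2.resize(im[180:310,110:490,::-1],None,fx=2.1,fy=2.1); cv2.imwrite("pics/c8.png",c)
```

```text
24.3 [359.3 479.5 205.8] [-180.     0.   105.1] [ 0.3 -0.3 -0.1] 0.08568743977248916 0.0
61 [502.85027081 133.78016336  68.60543094] [13.24802124 13.13514041 38.93774486] 88.07430337039868
255 [485.74028831 198.05568949  57.38710093] [46.18403324 42.95693096 21.80915286] 68.29167735985008
259 [466.75315193 270.85805843  61.49312614] [32.60366535 33.3253622  29.83489665] 76.41057445945809
323 [448.51754851 337.04250804  63.07224686] [40.42739496 40.44831805 33.45239258] 79.7984431473917
```

View pics/c8.png

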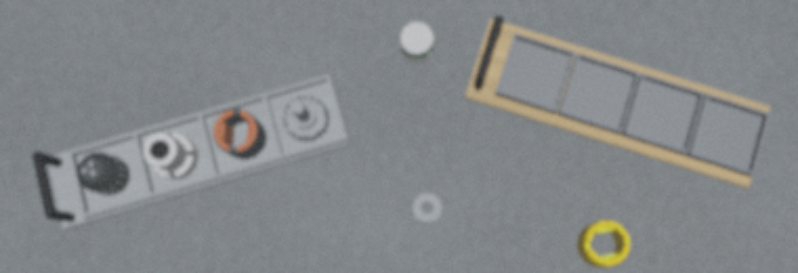

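All four parts stand upright in the build rack: chuck at crop px (103,172) by the handle, then housing (172,152), stator (238,130) and gear shaft (303,117). Each measures within 5 mm of its pocket centre, and the gripper is clear.

```bash
python3 -c "
from workcell import bot
print(bot.job_done())"
```

```text
the job is handed in; nothing more can be done
None
```

The job is handed in at about 24 s of the 112 s allowed: all four parts measured upright, released and within 5 mm of their pocket centres, in reverse order (chuck at the handle end, then housing, stator and gear shaft); no verdict was returned.

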